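Tip out the bearing balls and light them with the torch

TASK

Lift the sample cup and pour all six steel balls into the examination tray, then stand the empty cup upright on the bench again and let go of it. After that draw the long torch out of its cradle and hold it slanting at about 45 degrees, tail up, with its lens roughly 10 cm from the middle of the tray floor and pointing at that middle, touching nothing but the gripper; finish while still holding it there. Leave the short torch, the magnifier, the jar and the bearing ring where they are.

Things in the scene. Friction and masses are not known exactly. Their poses are not given: they have to be found in the camera images.
- tray: Square open steel examination tray, fixed to the bench, 160 x 160 mm outside, 40 mm high, wall and floor 4 mm thick. Origin: centre of its underside, on the bench. z up; x and y along its sides.
- tray_in (a point): Centre of the tray's inner floor, 4 mm above the bench.
- cup: White sample cup upright left or right of the tray, the six balls in it. Outside a straight cylinder, diameter 60 mm, height 50 mm, 90 g empty. Inside a funnel: floor 8 mm above the underside, 39 mm across, widening to 55 mm at the rim (side 11 degrees off the axis): tipped 15 degrees past level it empties. Origin: centre of its underside; z along its axis to the mouth.
- cradle: Grey plastic torch cradle fixed on the other side of the tray from the cup: base plate 80 x 170 x 8 mm with two upright tubes (outside 46 mm, bore 40 mm, rims 70 mm and floors 13 mm above the bench), axes at y = +45 and -45 mm in its frame. Each holds one torch; which is in which varies. Origin: centre of its underside; y along the row of tubes, z up.
- torch: The long black torch, 165 mm long, 130 to 240 g. Head 36 mm in diameter for 46 mm from the lens, narrowing to a plain round barrel of 26 mm from 56 mm on to the tail. It stands loose, lens down, in one tube of the cradle, tail end 178 mm above the bench. Origin: centre of the lens face; z along its axis from lens to tail (up at the start); it shines along -z.
- short_torch: A bystander: the short black torch, same diameters, 100 mm long, lens down in the other tube with its tail end 113 mm above the bench. Origin: centre of its lens face. To be left in its tube.
- magnifier: A bystander: stand magnifier, round brass foot 72 mm in diameter, black lens barrel 52 mm in diameter on a post, 105 mm high, on the bench beyond the tray. Origin: centre of its underside.
- jar: A bystander: closed jar, 60 mm in diameter, 85 mm high, on the bench beyond the tray. Origin: centre of its underside.
- race: A bystander: dark steel bearing ring, 72 mm outside, 56 mm bore, 16 mm high, flat on the bench beyond the tray. Origin: centre of its underside.
- ball0_center (a point): Centre of steel ball 1 of 6, all alike: 12 mm in diameter, 10 g. All lie in the cup at the start.
- ball1_center (a point): Centre of steel ball 2 of 6, all alike: 12 mm in diameter, 10 g. All lie in the cup at the start.
- ball2_center (a point): Centre of steel ball 3 of 6, all alike: 12 mm in diameter, 10 g. All lie in the cup at the start.
- ball3_center (a point): Centre of steel ball 4 of 6, all alike: 12 mm in diameter, 10 g. All lie in the cup at the start.
- ball4_center (a point): Centre of steel ball 5 of 6, all alike: 12 mm in diameter, 10 g. All lie in the cup at the start.
- ball5_center (a point): Centre of steel ball 6 of 6, all alike: 12 mm in diameter, 10 g. All lie in the cup at the start.

How it is judged:
By the outcome, as a careful person would: the job done as asked, in the order asked, and still so for the second after the job is handed in, while the arm keeps its last pose, push and grip.
It also fails if it takes over 72 s, if anything falls off the work surface, if the arm or the gripper's body presses on something with over 40 N, if the wrist force passes 120 N, or if a joint passes its speed limit or range.

ROBOT

A 6-joint arm with a two-finger parallel gripper is mounted at the origin on the work surface. World frame = base frame: x ahead of the robot, y to its left, z up, the work surface at z = 0. Lengths are in m, angles in rad, forces in N, time in s.
With the tool pointing down it reaches from about 0.375 to 0.9 m from the base axis. Payload 3.1 kg.
Tool frame: the origin (TCP) lies at the very end of the fingers, on their centre line; the grasp point (between the pads) lies 19 mm behind it; z points along the fingers, y is the line along which they close (so a half turn about z gives the same grasp; the last joint's range is limited). The gripper opens to 87 mm and grips with 3 to 60 N. Pads are 19 mm wide; open, the fingers measure 117 mm over their backs; the gripper's body (75 mm by 190 mm) begins 51 mm behind the grasp point.
Start: joints at [0.995, 0.527, 1.433, -0, 1.181, -0.178], TCP at [0.242, 0.576, 0.223] pointing down, gripper open.
Joint ranges: [-3.08, 3.08], [-0.75, 2.2], [0.22, 2.44], [-1.43, 4.57], [0, 2.65], [-2.85, 2.85]. Speed limits (rad/s): [2.79, 2.79, 3.14, 3.14, 3.14, 3.14].

INTERFACE

Orientations are given as a rotation vector (axis times angle).
In Python, from plant import observe, camera, job_done gives the robot as it stands.
- The arm moves only by the tool carry_out, never from a script. Its argument "deltas" is a list of rows, each a list of 3 entries, a list of its own where there are three numbers: the turn, a rotation vector about the tool's x, y, z in degrees, then the shift along the tool's x, y, z in m, then the opening, from 0 (shut) to 1 (fully open). In form: [[[rx, ry, rz], [dx, dy, dz], jaw], ...]. A call has 1 to 8 rows; each row is the pose to reach, as a shift and turn from the pose commanded when the call began, along the tool's axes at that moment; what a row does not reach only later rows make up. A row lasts 1/10 s, in which the tool goes at most 50 mm and 8.59 degrees, less where a joint would pass 70% of its speed; a pose out of reach is approached as far as the arm can. A call with a gripper value outside its range is refused whole. The fingers move at their own pace and stop on an object; "squeeze" is the grip in N (left out, the last holds). Time passes only in rows, so rows that repeat a pose let the fingers close. It gives the time, the measured TCP pose, the force, the opening and the grip force at its end, in the units of the state.
- observe(): the state, without advancing time (a new reading comes with each control period).
- camera(name): name is "scene" or "top" or "wrist"; returns a dict with "color" (420x560x3 uint8, red, green, blue), "intrinsics" (3x3 intrinsics, pixels), "world_to_cam" (4x4, takes a point from world to camera coordinates). Camera axes: x right, y up, looking along -z (the intrinsics and any distortion apply to the point x, -y, -z); pixel columns grow to the right and rows downward; lengths in m; the calibration is good to about 2 mm. A picture is of the moment at which its call begins. There is no depth.
- job_done(): hands the job in; it is judged then, once.
The state is a dict: "time_s": time; "joint_pos": joint angles; "qd": joint speeds; "joint_efforts": joint torques, N m; "tool_pos": TCP position; "orientation": TCP orientation; "contact_force": force on the tool from outside, world axes, zero at the start; "wrist_torque": the same for the moment, N m; "finger_gap": finger opening in m; "gripper_force": force on a finger pad.
Only numpy, scipy, OpenCV 4.12 (cv2) and the standard library are available. Lean on these libraries where they do the work, as an engineer would, in place of code of your own. Each camera call takes 0.05 s, during which the arm holds its last target. There are 200 camera calls.

## Working session

There is one attempt and no reset: what is moved stays moved. The work goes in short steps, Python scripts to look and compute and a tool call to move; the robot and the scene stay as the last step left them, time stands still between calls to the robot, and variables do not carry over. Pictures are saved under pics/ and viewed, at most 10 in all, crops included, and the job is handed in when it is done.

Besides the shell and the picture viewer there is one more tool, called after "Request:" in YAML: its name, and indented under it one key for each argument. carry_out: Moves the arm, as the interface text tells. Its arguments: {"type":"object","properties":{"deltas":{"type":"array"},"squeeze":{"type":"number"}},"required":["deltas"]}

```bash
mkdir -p pics; ls; python3 - <<'E'
from plant import observe,camera
import cv2,numpy as np
print(observe())
a=[]
for n in("scene","top"):
    c=camera(n);cv2.imwrite(f"pics/{n}0.png",c["color"][:,:,::-1]);print(n,c["intrinsics"],np.round(c["world_to_cam"],4), [k for k in c])
E
```

```text
pics
{'time_s': 0.0, 'joint_pos': array([ 9.94482920e-01,  5.28475538e-01,  1.43390227e+00,  1.95899520e-06,
        1.18137761e+00, -1.78500178e-01]), 'qd': array([ 0.00067163,  0.00170208,  0.00011357, -0.00058637, -0.00175768,
       -0.00137943]), 'joint_efforts': array([-5.02860930e-04, -4.40052259e+01, -1.76594013e+01,  6.34587323e-02,
        5.82776265e-02, -1.86695625e-04]), 'tool_pos': array([0.24169602, 0.5755848 , 0.22156588]), 'orientation': array([-0.62061425, -3.07886582,  0.00315633]), 'contact_force': array([-0.68334043, -0.46709454,  0.32960036]), 'wrist_torque': array([ 0.00792422,  0.04071033, -0.02015436]), 'gripper_force': 0.0, 'finger_gap': 0.0868363515139102}
scene [[450.85255912   0.         278.18625177]
 [  0.         450.85255912 211.59597973]
 [  0.           0.           1.        ]] [[-0.7363  0.6765  0.0149  0.4516]
 [-0.4974 -0.5561  0.6659  0.2808]
 [ 0.4588  0.4829  0.7459 -1.3413]
 [ 0.      0.      0.      1.    ]] ['color', 'intrinsics', 'world_to_cam']
top [[389.76856926   0.         278.5248582 ]
 [  0.         389.76856926 213.07857895]
 [  0.           0.           1.        ]] [[-0.0179 -0.9997 -0.0136  0.0174]
 [ 0.9833 -0.0201  0.1811 -0.6289]
 [-0.1814 -0.0101  0.9834 -0.7895]
 [ 0.      0.      0.      1.    ]] ['color', 'intrinsics', 'world_to_cam']
```

View pics/scene0.png

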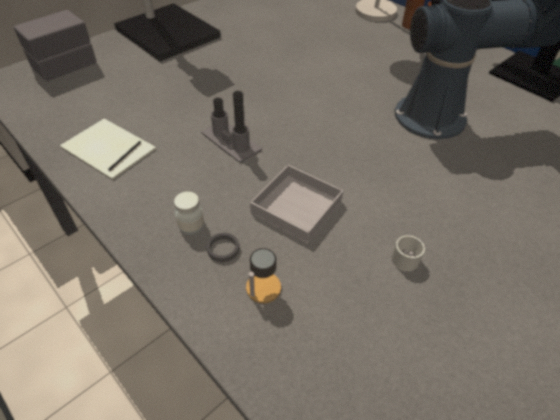

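View pics/top0.png

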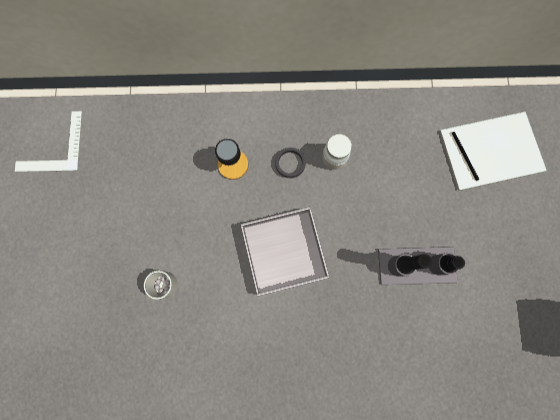

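The scene view shows the cup at (409,253), the tray at (297,203), the long torch at (240,120) with the short one at (219,115), and the jar, ring and magnifier beyond. In the top view the cup is at (158,284), the tray at (285,251), and the cradle at (417,266) with the long torch nearer the tray. Next I'll enlarge the parts I need to measure.

```bash
cat > h.py <<'E'
import numpy as np,cv2
from plant import observe,camera
from scipy.spatial.transform import Rotation as R
def ray(c,u,v):
    K=c["intrinsics"];T=c["world_to_cam"]
    d=np.array([(u-K[0,2])/K[0,0],-(v-K[1,2])/K[1,1],-1.])
    return -T[:3,:3].T@T[:3,3], T[:3,:3].T@d
def onz(c,u,v,z):
    o,d=ray(c,u,v);return o+d*(z-o[2])/d[2]
def proj(c,p):
    q=c["world_to_cam"]@np.r_[p,1];K=c["intrinsics"]
    return K[0,0]*q[0]/-q[2]+K[0,2],K[1,1]*-q[1]/-q[2]+K[1,2]
def tri(c1,p1,c2,p2):
    A=[];b=[]
    for c,p in((c1,p1),(c2,p2)):
        o,d=ray(c,*p);d/=np.linalg.norm(d);P=np.eye(3)-np.outer(d,d);A.append(P);b.append(P@o)
    return np.linalg.lstsq(np.vstack(A),np.hstack(b),rcond=None)[0]
E
python3 - <<'E'
import cv2,numpy as np,pickle
from h import *
t=camera("top");s=camera("scene");pickle.dump((t,s),open("c.pkl","wb"))
def crop(c,x,y,w,h,k):return cv2.resize(c["color"][y:y+h,x:x+w,::-1],None,fx=k,fy=k,interpolation=cv2.INTER_CUBIC)
o=np.zeros((600,800,3),np.uint8)
o[:300,:300]=crop(t,130,255,60,60,5)
o[:300,300:800]=crop(t,370,235,100,60,5)
o[300:,:400]=crop(t,235,200,100,75,4)
o[300:,400:800]=crop(s,190,80,80,60,5)
o=cv2.convertScaleAbs(o,alpha=1.6,beta=15)
cv2.imwrite("pics/z.png",o)
E
```

```text
(no output)
```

View pics/z.png

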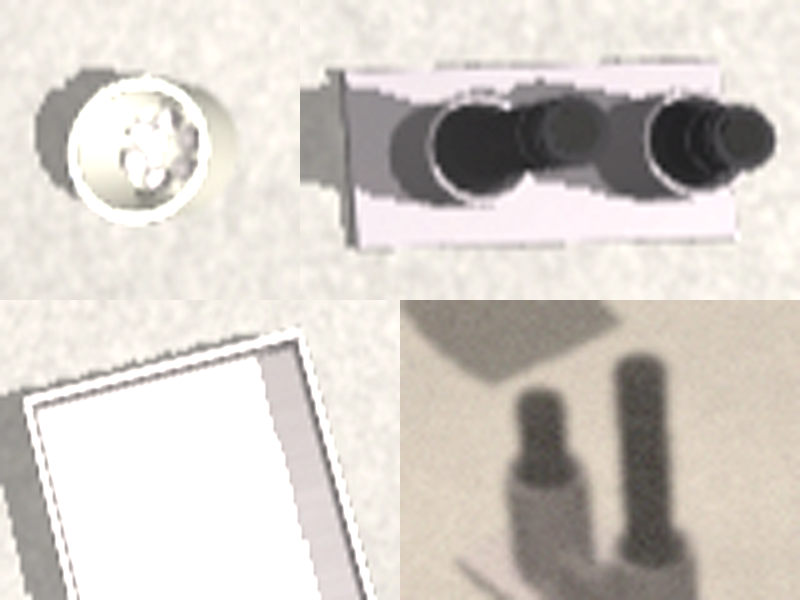

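The zoom shows the cup rim at top pixel (157.8,285) with the balls inside. The long torch's tail is at top (424.2,261) and scene (237.8,93.4), with its tube rim at (406,264.6). The tray's rim corners are near (242,225), (310,209), (328,277) and (258,294).

```bash
python3 - <<'E'
import pickle
from h import *
t,s=pickle.load(open("c.pkl","rb"));np.set_printoptions(precision=4,suppress=True)
f=lambda u,v,z:onz(t,u-.4,v-.4,z)
print("cup",f(157.8,285,.05), "r",np.linalg.norm(f(157.8,285,.05)-f(172.2,285,.05)))
g=cv2.cvtColor(t["color"],cv2.COLOR_RGB2GRAY)
m=(g[260:310,135:185]>120).astype(np.uint8)
c=max(cv2.findContours(m,0,1)[0],key=cv2.contourArea);print("cup fit",cv2.minEnclosingCircle(c),cv2.boundingRect(c))
L=f(424.2,261,.178);print("tail",L,"tri",tri(t,(423.8,260.6),s,(237.4,93)), "proj",proj(s,L))
print("tubeL",f(406,264.6,.07),"tubeS",f(449.4,264,.07),"tailS",f(459.2,262.6,.113))
C=np.array([f(u,v,.04) for u,v in((242.3,225.3),(309.8,208.7),(328,277),(258.3,293.8))])
print(C,C.mean(0),[np.linalg.norm(C[i]-C[i-1]) for i in range(4)])
e=C[1]-C[0];print("tray ang",np.degrees(np.arctan2(e[1],e[0])))
# tray rim pixels by scene reprojection check
print("scene proj tray corners",[np.round(proj(s,p),1) for p in C],"cup",proj(s,f(157.8,285,.05)))
for n,u,v,z in(("mag",228,151,.105),("jar",338.5,145,.085),("race",290,163,.016)):print(n,f(u,v,z))
print(R.from_rotvec(observe()["orientation"]).as_matrix())
E
```

```text
cup [0.4809 0.2662 0.05  ] r 0.030788618489330812
cup fit ((24.5, 24.5), 34.64833068847656) (0, 0, 50, 50)
tail [ 0.5142 -0.2571  0.178 ] tri [ 0.5145 -0.2569  0.1802] proj (np.float64(237.80602055182788), np.float64(93.7968513353529))
tubeL [ 0.5133 -0.2573  0.07  ] tubeS [ 0.5129 -0.3472  0.07  ] tailS [ 0.5133 -0.3486  0.113 ]
[[ 0.6075  0.0869  0.04  ]
 [ 0.6418 -0.0632  0.04  ]
 [ 0.4914 -0.0975  0.04  ]
 [ 0.4586  0.0528  0.04  ]] [ 0.5498 -0.0053  0.04  ] [np.float64(0.15275947182521868), np.float64(0.1540335114835568), np.float64(0.1542916560802529), np.float64(0.15382091678646442)]
tray ang -77.1356014559729
scene proj tray corners [array([307.2, 231.2]), array([251. , 201.5]), array([287.9, 164.9]), array([341.2, 190.6])] cup (np.float64(409.5940812288929), np.float64(246.10597308255512))
mag [0.757  0.1102 0.105 ]
jar [ 0.7723 -0.1267  0.085 ]
race [ 0.7562 -0.0222  0.016 ]
[[-0.9219  0.3874 -0.0007]
 [ 0.3874  0.9219 -0.0011]
 [ 0.0002 -0.0013 -1.    ]]
```

Request:
carry_out:
  deltas:
    - [[40,0,0],[-0.2,0,0],1]
    - [[40,0,0],[-0.2,0,0],1]
    - [[40,0,0],[-0.2,0,0],1]
    - [[40,0,0],[-0.2,0,0],1]
    - [[40,0,0],[-0.2,0,0],1]
    - [[40,0,0],[-0.2,0,0],1]
    - [[40,0,0],[-0.2,0,0],1]

```text
time_s: 0.9
tool_pos: [0.4258, 0.4988, 0.2211]
orientation: [-0.558, -2.774, 1.011]
contact_force: [-0.2, 0.6, 1.0]
finger_gap: 0.087
gripper_force: 0.0
```

```bash
python3 - <<'E'
from h import *
o=observe();print([np.round(o[k],4).tolist() for k in("joint_pos","tool_pos","orientation")],o["time_s"])
E
```

```text
[[0.8029, 0.9231, 0.8049, -0.2665, 2.0633, -0.4182], [0.4258, 0.4988, 0.2211], [-0.5579, -2.7745, 1.0107]] 0.9
```

Request:
carry_out:
  deltas:
    - [[20,15,30],[0,-0.08,0.05],1]
    - [[20,15,30],[0,-0.08,0.05],1]
    - [[20,15,30],[0,-0.08,0.05],1]
    - [[20,15,30],[0,-0.08,0.05],1]
    - [[20,15,30],[0,-0.08,0.05],1]
    - [[20,15,30],[0,-0.08,0.05],1]

```text
time_s: 1.5
tool_pos: [0.3901, 0.412, 0.2364]
orientation: [-1.29, -2.196, 1.357]
contact_force: [-0.0, 0.6, -0.5]
finger_gap: 0.0868
gripper_force: 0.0
```

```bash
python3 - <<'E'
from h import *
o=observe();print([np.round(o[k],4).tolist() for k in("joint_pos","tool_pos","orientation")],o["time_s"])
E
```

```text
[[0.6653, 0.9417, 0.9183, -0.1201, 2.2847, 0.128], [0.3901, 0.412, 0.2364], [-1.2901, -2.1957, 1.3568]] 1.5
```

```bash
cat > kin.py <<'E'
from h import *
from scipy.optimize import least_squares
D=[([.99448,.52848,1.4339,0,1.18138,-.1785],[.2417,.57558,.22157],[-.62061,-3.07887,.00316]),
([0.8029,0.9231,0.8049,-0.2665,2.0633,-0.4182],[0.4258,0.4988,0.2211],[-0.5579,-2.7745,1.0107]),
([0.6653,0.9417,0.9183,-0.1201,2.2847,0.128],[0.3901,0.412,0.2364],[-1.2901,-2.1957,1.3568])]
E=lambda a,t:R.from_euler(a,t)
def fk(q,p,sg):
    d1,a1,lat,a2,a3,d4,d6,c=p
    A=E('z',q[0]);x=A.apply([a1,lat,d1])
    A=A*E('y',q[1]);x=x+A.apply([0,0,a2])
    A=A*E('y',q[2]);x=x+A.apply([a3,0,d4]);w=x
    A=A*E('z',sg*q[3])*E('y',q[4]);x=x+A.apply([0,0,d6])
    return x,A*E('z',q[5]+c),w
def res(p,sg):
    r=[]
    for q,x,o in D:
        X,A,_=fk(q,p,sg);r+=[*(X-x),*(.3*(A.inv()*R.from_rotvec(o)).as_rotvec())]
    return np.array(r)
def fit():
    best=None
    for sg in(1,-1):
        for c in(-1.57,1.57,0,3.14):
            f=least_squares(lambda p:np.r_[res(p,sg),1e-4*(p[:7]-[.3,0,.1,.4,0,.4,.2])],[.3,0,.1,.4,0,.4,.2,c])
            if best is None or f.cost<best[0].cost:best=(f,sg)
    return best
lo=np.array([-3.08,-.75,.22,-1.43,0,-2.85])+.03;hi=np.array([3.08,2.2,2.44,4.57,2.65,2.85])-.03
def ik(x,A,p,sg,seeds=30,q0=None):
    out=[];rng=np.random.default_rng(0)
    for i in range(seeds):
        s=q0 if q0 is not None and i==0 else rng.uniform(lo,hi)
        def g(q):
            X,B,_=fk(q,p,sg);return np.r_[X-x,.3*(A.inv()*B).as_rotvec()]
        f=least_squares(g,s,bounds=(lo-1e-9,hi+1e-9),max_nfev=60)
        if f.cost<1e-6 and not any(np.linalg.norm(f.x-o)<.1 for o in out):out.append(f.x)
    return out
E
python3 - <<'E'
from kin import *
f,sg=fit();print(f.cost,sg,np.round(f.x,4));print(np.round(res(f.x,sg),4).reshape(-1,6))
E
```

```text
3.3713588291671704e-09 1 [2.7400e-01 1.0000e-04 1.1100e-01 5.8790e-01 1.1390e-01 3.9160e-01
 3.0540e-01 1.5708e+00]
[[-0. -0. -0. -0. -0.  0.]
 [ 0. -0. -0.  0.  0. -0.]
 [ 0.  0.  0.  0.  0. -0.]]
```

```bash
cat > plan.py <<'E'
from kin import *
f,sg=fit();P=f.x;rad=np.radians
cup=np.array([.481,.266,0]);tray=np.array([.550,-.005,.004]);up=np.array([0,0,1.])
def frame(psi,a,ys):  # heading psi deg, a deg below horizontal
    h=np.array([np.cos(rad(psi)),np.sin(rad(psi)),0]);z=np.cos(rad(a))*h-np.sin(rad(a))*up
    y=ys*np.cross(up,h);return R.from_matrix(np.c_[np.cross(y,z),y,z]),h
def grasp(psi,a,ys,gz=.032):
    A,h=frame(psi,a,ys);return np.r_[cup[:2],gz]+.019*A.as_matrix()[:,2],A
def pour(psi,a,b,phi,ys,gz,psi2,off=.025):
    A0,_=frame(psi,a,ys);mt=A0.inv().apply(up)
    B,h=frame(psi2,b,ys);B=B*E('z',rad(phi));m=B.apply(mt)
    mh=np.r_[m[:2],0];mh/=np.linalg.norm(mh)
    d=-up-(-up@m)*m;d/=np.linalg.norm(d)
    lip=.018*m+.0275*d
    G=np.r_[(tray-off*mh)[:2]-lip[:2],gz]
    return G+.019*B.as_matrix()[:,2],B,m,G+lip
E
python3 - <<'E'
from plan import *
np.set_printoptions(precision=2,suppress=True)
for psi in range(-120,121,30):
  for ys in(1,-1):
    x,A=grasp(psi,30,ys)
    S=ik(x,A,P,sg,12)
    for q in S:
      w=fk(q,P,sg)[2]
      for phi in(-123,123):
        x2,B,m,l=pour(psi,30,10,phi,ys,.15,psi)
        T=ik(x2,B,P,sg,6,q0=q)
        if T: 
          T=min(T,key=lambda t:abs(t-q).max());print(psi,ys,phi,q,"w",w,"->",T,m,"dq",abs(T-q).max())
E
```

```text
-120 1 -123 [ 0.53  1.15  1.11 -0.46  1.83  1.16] w [0.61 0.48 0.18] -> [ 0.18  1.05  1.35 -0.91  1.88 -1.15] [ 0.92  0.13 -0.38] dq 2.311661006545294
-120 -1 -123 [ 0.53  1.15  1.11 -0.46  1.83 -1.98] w [0.61 0.48 0.18] -> [ 0.18  1.05  1.35 -0.91  1.88  1.99] [ 0.92  0.13 -0.38] dq 3.97152430453928
-120 -1 123 [ 0.53  1.15  1.11 -0.46  1.83 -1.98] w [0.61 0.48 0.18] -> [ 0.14  1.08  1.25 -0.96  1.9  -0.07] [-0.34  0.86 -0.38] dq 1.9023357405914252
-90 1 -123 [ 0.66  1.09  1.33 -0.75  1.55  1.02] w [0.48 0.51 0.18] -> [ 0.27  0.99  1.66 -1.26  1.54 -1.05] [ 0.73  0.57 -0.38] dq 2.071068321568075
-90 -1 -123 [ 0.66  1.09  1.33 -0.75  1.55 -2.12] w [0.48 0.51 0.18] -> [ 0.27  0.99  1.66 -1.26  1.54  2.09] [ 0.73  0.57 -0.38] dq 4.212116983690535
-90 -1 123 [ 0.66  1.09  1.33 -0.75  1.55 -2.12] w [0.48 0.51 0.18] -> [ 0.24  1.01  1.55 -1.27  1.56  0.01] [-0.73  0.57 -0.38] dq 2.1258408175599945
-60 1 -123 [ 0.75  1.03  1.62 -1.13  1.21  1.06] w [0.36 0.48 0.18] -> [ 0.24  0.97  2.01  4.46  1.35 -0.73] [ 0.34  0.86 -0.38] dq 5.581793768262204
-60 -1 -123 [ 0.75  1.03  1.62 -1.13  1.21 -
[... 2058 characters left out ...]
 [0.48 0.02 0.18] -> [-0.66  0.99  1.65  0.9   1.71 -2.17] [ 0.73 -0.57 -0.38] dq 3.9669333119696772
90 -1 123 [-0.2   1.02  1.92  1.27  1.1  -1.35] w [0.48 0.02 0.18] -> [-0.66  0.99  1.65  0.9   1.71  0.97] [ 0.73 -0.57 -0.38] dq 2.3162519952007123
120 1 -123 [-0.1   1.04  1.6   0.8   1.38  1.98] w [0.61 0.05 0.18] -> [-0.46  1.08  1.24  0.68  2.07 -0.09] [-0.34 -0.86 -0.38] dq 2.076481021345977
120 1 123 [-0.1   1.04  1.6   0.8   1.38  1.98] w [0.61 0.05 0.18] -> [-0.51  1.06  1.34  0.6   2.04 -2.17] [ 0.92 -0.13 -0.38] dq 4.1507852232656095
120 -1 123 [-0.1   1.04  1.6   0.8   1.38 -1.16] w [0.61 0.05 0.18] -> [-0.51  1.06  1.34  0.6   2.04  0.98] [ 0.92 -0.13 -0.38] dq 2.132400083761505
```

```bash
cat >> plan.py <<'E'
def delta(x,A,name=""):
    o=observe();C=R.from_rotvec(o["orientation"]);D=C.inv()*A
    print(name,"turn",np.round(np.degrees(D.as_rotvec()),2).tolist(),"shift",np.round(C.inv().apply(x-o["tool_pos"]),4).tolist(),"deg",round(np.degrees(D.magnitude()),1))
E
python3 - <<'E'
from plan import *
x,A=grasp(-100,30,1);z=A.as_matrix()[:,2]
delta(x-.11*z,A,"pre")
x2,B,m,l=pour(-100,30,10,-123,1,.15,-100)
for n,X,Q in(("g",x,A),("p",x2,B)):print(n,X,np.round(ik(X,Q,P,sg,6),2))
print(m,l)
E
```

```text
pre turn [-23.85, -20.99, 54.59] shift [-0.0788, 0.1757, 0.0616] deg 63.2
g [0.47814271 0.2497955  0.0225    ] [[ 0.62  1.11  1.25 -0.65  1.65  1.05]]
p [ 0.5192178  -0.03827327  0.14670068] [[ 0.25  1.    1.55 -1.12  1.65 -1.1 ]]
[ 0.8150034   0.43946128 -0.37768141] [ 0.52799514 -0.01686533  0.11773851]
```

Request:
carry_out:
  deltas:
    - [[-23.85,-20.99,54.6],[-0.079,0.176,0.062],1]
    - [[-23.85,-20.99,54.6],[-0.079,0.176,0.062],1]
    - [[-23.85,-20.99,54.6],[-0.079,0.176,0.062],1]
    - [[-23.85,-20.99,54.6],[-0.079,0.176,0.062],1]
    - [[-23.85,-20.99,54.6],[-0.079,0.176,0.062],1]
    - [[-23.85,-20.99,54.6],[-0.079,0.176,0.062],1]
    - [[-23.85,-20.99,54.6],[-0.079,0.176,0.062],1]
    - [[-23.85,-20.99,54.6],[-0.079,0.176,0.062],1]

```text
time_s: 2.3
tool_pos: [0.4929, 0.3458, 0.0778]
orientation: [1.737, 1.465, -1.002]
contact_force: [-0.9, 0.4, -0.7]
finger_gap: 0.0869
gripper_force: 0.0
```

```bash
python3 - <<'E'
from plan import *
print(observe()["joint_pos"].round(3))
x,A=grasp(-100,30,1);delta(x,A)
w=camera("wrist");s=camera("scene");print("cup rim proj scene",proj(s,np.r_[cup[:2],.05]),"wrist",proj(w,np.r_[cup[:2],.05]))
cv2.imwrite("pics/a.png",np.hstack([w["color"],s["color"]])[:,:,::-1][:, :980][:, ::1] if 0 else cv2.resize(np.hstack([w["color"],s["color"][60:,:][:360] if 0 else s["color"]]),(800,300))[:,:,::-1])
E
```

```text
[ 0.709  1.116  1.005 -0.622  1.882  0.962]
 turn [0.36, 0.03, 0.09] shift [-0.0006, 0.0015, 0.1118] deg 0.4
cup rim proj scene (np.float64(409.508755163599), np.float64(246.07301946858672)) wrist (np.float64(284.6525819468493), np.float64(233.15610099054044))
```

View pics/a.png

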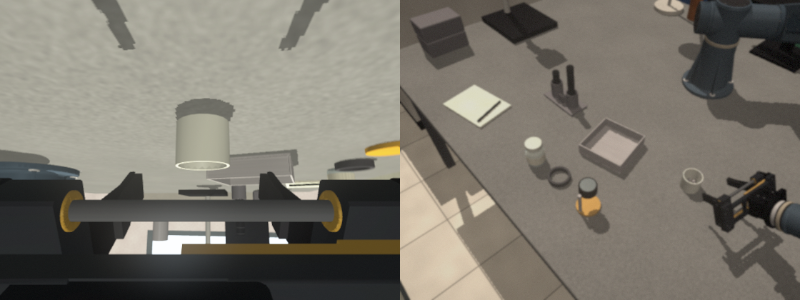

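The wrist view (upside down) shows the cup at about (203,135), centred between the fingers. I'll move forward and close.

Request:
carry_out:
  deltas:
    - [[0.3,0,0],[0,0.001,0.04],1]
    - [[0.3,0,0],[0,0.001,0.08],1]
    - [[0.3,0,0],[0,0.001,0.1],1]
    - [[0.3,0,0],[0,0.001,0.112],1]
    - [[0.3,0,0],[0,0.001,0.112],1]
    - [[0.3,0,0],[0,0.001,0.112],0.5]
    - [[0.3,0,0],[0,0.001,0.112],0.5]
    - [[0.3,0,0],[0,0.001,0.112],0.5]
  squeeze: 25

```text
time_s: 3.2
tool_pos: [0.4795, 0.2492, 0.0209]
orientation: [1.745, 1.462, -1.009]
contact_force: [0.2, -0.1, 0.1]
finger_gap: 0.0703
gripper_force: 0.0
```

Request:
carry_out:
  deltas:
    - [[0,0,0],[0,0,0],0.5]
    - [[0,0,0],[0,0,0],0.5]
    - [[0,0,0],[0,0,0],0.5]
    - [[0,0,0],[0,0,0],0.5]

```text
time_s: 3.6
tool_pos: [0.4789, 0.2483, 0.0206]
orientation: [1.745, 1.461, -1.012]
contact_force: [-0.0, 1.5, 1.8]
finger_gap: 0.0592
gripper_force: 24.5
```

```bash
python3 - <<'E'
from plan import *
o=observe();print(o["contact_force"].round(1),o["gripper_force"],o["finger_gap"])
x,A=grasp(-100,30,1);np.save("g.npy",np.r_[o["tool_pos"],o["orientation"]])
delta(o["tool_pos"]+[0,0,.16],R.from_rotvec(o["orientation"]),"lift")
x2,B,m,l=pour(-100,30,10,0,1,.15,-100)
x3,B3,m,l=pour(-100,30,10,-123,1,.15,-100)
print(x3)
E
```

```text
[-0.   1.5  1.8] 24.486488838956575 0.059244675642468665
lift turn [0.0, 0.0, 0.0] shift [-0.1387, -0.0005, -0.0798] deg 0.0
[ 0.5192178  -0.03827327  0.14670068]
```

```bash
python3 - <<'E'
from plan import *
o=observe();C=R.from_rotvec(o["orientation"])
x3,B3,m,l=pour(-100,30,10,-123,1,.15,-100)
B0,_=frame(-100,10,1)
delta(x3,B0,"pour0")
for p in ([.479,.248,.15],[.49,.15,.16],x3):
    print(np.round(C.inv().apply(np.array(p)-o["tool_pos"]),3).tolist(), len(ik(np.array(p),C,P,sg,4,q0=o["joint_pos"])))
E
```

```text
pour0 turn [-0.27, -19.92, 0.1] shift [-0.2466, 0.0902, 0.1752] deg 19.9
[-0.112, -0.0, -0.064] 1
[-0.168, 0.028, 0.013] 1
[-0.247, 0.09, 0.175] 1
```

Request:
carry_out:
  deltas:
    - [[0,0,0],[-0.03,0,-0.018],0.5]
    - [[0,0,0],[-0.07,0,-0.04],0.5]
    - [[0,0,0],[-0.112,0,-0.064],0.5]
    - [[0,0,0],[-0.13,0.01,-0.04],0.5]
    - [[0,0,0],[-0.15,0.02,-0.01],0.5]
    - [[0,0,0],[-0.168,0.028,0.013],0.5]
    - [[0,-5,0],[-0.19,0.045,0.06],0.5]
    - [[0,-10,0],[-0.21,0.06,0.1],0.5]
  squeeze: 30

```text
time_s: 4.4
tool_pos: [0.505, 0.0495, 0.153]
orientation: [1.611, 1.35, -1.131]
contact_force: [-0.2, 0.2, -1.9]
finger_gap: 0.0591
gripper_force: 29.5
```

```bash
python3 - <<'E'
from plan import *
o=observe();print(o["contact_force"].round(1),o["gripper_force"],o["finger_gap"],o["joint_pos"].round(2))
x3,B3,m,l=pour(-100,30,10,-123,1,.15,-100)
B0,_=frame(-100,10,1)
delta(x3,B0,"pour0")
E
```

```text
[-0.2  0.2 -1.9] 29.49121688514424 0.05905331754632305 [ 0.37  0.92  1.51 -0.94  1.63  0.98]
pour0 turn [-0.13, -9.91, 0.03] shift [-0.0227, 0.0295, 0.0811] deg 9.9
```

Request:
carry_out:
  deltas:
    - [[0,-5,0],[-0.012,0.015,0.04],0.5]
    - [[0,-9.9,0],[-0.023,0.0295,0.081],0.5]
    - [[0,-9.9,0],[-0.023,0.0295,0.081],0.5]
    - [[0,-9.9,0],[-0.023,0.0295,0.081],0.5]
    - [[0,-9.9,0],[-0.023,0.0295,0.081],0.5]

```text
time_s: 4.9
tool_pos: [0.5184, -0.0367, 0.1464]
orientation: [1.478, 1.239, -1.242]
contact_force: [-1.0, 0.2, -1.6]
finger_gap: 0.059
gripper_force: 29.5
```

Request:
carry_out:
  deltas:
    - [[0,0,-8],[0,0,0],0.5]
    - [[0,0,-16],[0,0,0],0.5]
    - [[0,0,-24],[0,0,0],0.5]
    - [[0,0,-32],[0,0,0],0.5]
    - [[0,0,-40],[0,0,0],0.5]
    - [[0,0,-48],[0,0,0],0.5]
    - [[0,0,-55],[0,0,0],0.5]
    - [[0,0,-60],[0,0,0],0.5]

```text
time_s: 5.7
tool_pos: [0.5188, -0.0355, 0.1472]
orientation: [0.767, 2.12, -1.86]
contact_force: [-0.2, 0.2, -0.6]
finger_gap: 0.0594
gripper_force: 29.5
```

Request:
carry_out:
  deltas:
    - [[0,0,-4],[0,0,0],0.5]
    - [[0,0,-8],[0,0,0],0.5]
    - [[0,0,-12],[0,0,0],0.5]
    - [[0,0,-16],[0,0,0],0.5]
    - [[0,0,-19],[0,0,0],0.5]
    - [[0,0,-22],[0,0,0],0.5]
    - [[0,0,-25],[0,0,0],0.5]
    - [[0,0,-28],[0,0,0],0.5]

```text
time_s: 6.5
tool_pos: [0.5188, -0.0354, 0.1472]
orientation: [-0.242, -2.328, 1.955]
contact_force: [0.4, -0.2, -1.6]
finger_gap: 0.0593
gripper_force: 29.5
```

Request:
carry_out:
  deltas:
    - [[0,0,-3],[0,0,0],0.5]
    - [[0,0,-6],[0,0,0],0.5]
    - [[0,0,-9],[0,0,0],0.5]
    - [[0,0,-12],[0,0,0],0.5]
    - [[0,0,-15],[0,0,0],0.5]
    - [[0,0,-18],[0,0,0],0.5]
    - [[0,0,-21],[0,0,0],0.5]
    - [[0,0,-24],[0,0,0],0.5]

```text
time_s: 7.3
tool_pos: [0.5188, -0.0355, 0.1474]
orientation: [0.229, -2.156, 1.745]
contact_force: [0.2, 0.2, -0.8]
finger_gap: 0.0594
gripper_force: 29.5
```

Request:
carry_out:
  deltas:
    - [[0,0,-4],[0,0,0],0.5]
    - [[0,0,-8],[0,0,0],0.5]
    - [[0,0,-12],[0,0,0],0.5]
    - [[0,0,-16],[0,0,0],0.5]
    - [[0,0,-16],[0,0,0],0.5]
    - [[0,0,-16],[0,0,0],0.5]
    - [[0,0,-16],[0,0,0],0.5]

```text
time_s: 8.0
tool_pos: [0.5184, -0.0366, 0.1468]
orientation: [0.5, -2.012, 1.586]
contact_force: [0.2, -0.4, -1.2]
finger_gap: 0.0591
gripper_force: 29.5
```

```bash
python3 - <<'E'
from plan import *
o=observe();print(o["contact_force"].round(1),o["gripper_force"],o["finger_gap"],o["joint_pos"].round(2))
print(R.from_rotvec(o["orientation"]).apply(frame(-100,30,1)[0].inv().apply(up)))
t=camera("top")["color"];s=camera("scene")["color"]
z=lambda a:cv2.resize(a,(400,400),interpolation=cv2.INTER_CUBIC)
cv2.imwrite("pics/b.png",np.hstack([z(t[190:310,215:335]),z(s[120:280,230:390])])[:,:,::-1])
E
```

```text
[ 0.2 -0.4 -1.2] 29.521394082839834 0.05914445070125972 [ 0.25  1.    1.55 -1.12  1.65 -1.19]
[ 0.77443329  0.45565162 -0.43890169]
```

View pics/b.png

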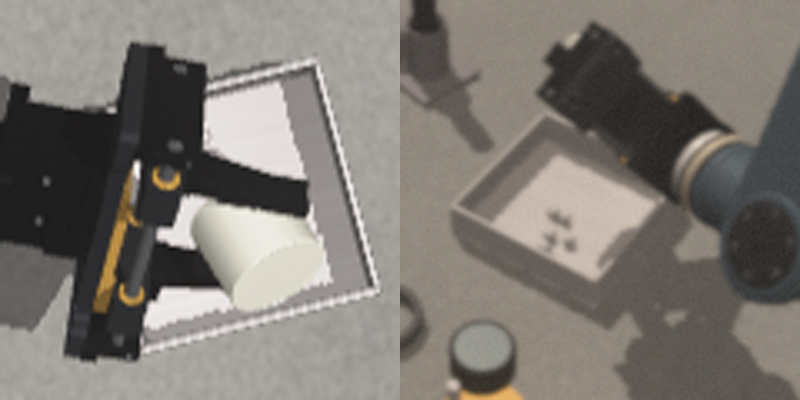

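The top view shows the tipped cup over the tray. In the scene view the balls are at rest on the tray floor near (560,225) of the picture. I'll roll the cup back the same way and return it.

Request:
carry_out:
  deltas:
    - [[0,0,8],[0,0,0],0.5]
    - [[0,0,16],[0,0,0],0.5]
    - [[0,0,24],[0,0,0],0.5]
    - [[0,0,32],[0,0,0],0.5]
    - [[0,0,40],[0,0,0],0.5]
    - [[0,0,48],[0,0,0],0.5]
    - [[0,0,56],[0,0,0],0.5]
    - [[0,0,64],[0,0,0],0.5]

```text
time_s: 8.9
tool_pos: [0.5182, -0.0373, 0.1464]
orientation: [0.713, 2.165, -1.894]
contact_force: [0.1, -0.0, -1.3]
finger_gap: 0.0591
gripper_force: 29.5
```

Request:
carry_out:
  deltas:
    - [[0,0,8],[0,0,0],0.5]
    - [[0,0,16],[0,0,0],0.5]
    - [[0,0,24],[0,0,0],0.5]
    - [[0,0,32],[0,0,0],0.5]
    - [[0,0,40],[0,0,0],0.5]
    - [[0,0,48],[0,0,0],0.5]
    - [[0,0,56],[0,0,0],0.5]
    - [[0,0,64],[0,0,0],0.5]

```text
time_s: 9.7
tool_pos: [0.5182, -0.0373, 0.1464]
orientation: [1.481, 1.233, -1.24]
contact_force: [-0.3, 0.2, -0.6]
finger_gap: 0.0591
gripper_force: 29.5
```

```bash
python3 - <<'E'
from plan import *
g=np.load("g.npy");A=R.from_rotvec(g[3:])
delta(g[:3]+[0.01,-.1,.13],A,"mid");delta(g[:3]+[0,0,.1],A,"above");delta(g[:3]+[0,0,.003],A,"down")
E
```

```text
mid turn [0.04, 19.92, -0.34] shift [0.0265, -0.062, -0.1755] deg 19.9
above turn [0.04, 19.92, -0.34] shift [0.0727, -0.0898, -0.2654] deg 19.9
down turn [0.04, 19.92, -0.34] shift [0.1683, -0.0901, -0.2485] deg 19.9
```

Request:
carry_out:
  deltas:
    - [[0,5,0],[0.006,-0.015,-0.044],0.5]
    - [[0,10,0],[0.013,-0.03,-0.088],0.5]
    - [[0,15,0],[0.02,-0.045,-0.13],0.5]
    - [[0,19.9,-0.3],[0.0265,-0.062,-0.1755],0.5]
    - [[0,19.9,-0.3],[0.04,-0.071,-0.205],0.5]
    - [[0,19.9,-0.3],[0.057,-0.081,-0.24],0.5]
    - [[0,19.9,-0.3],[0.073,-0.09,-0.265],0.5]
    - [[0,19.9,-0.3],[0.073,-0.09,-0.265],0.5]

```text
time_s: 10.5
tool_pos: [0.4771, 0.2513, 0.1191]
orientation: [1.739, 1.47, -1.014]
contact_force: [-0.6, 0.3, -0.3]
finger_gap: 0.0593
gripper_force: 29.5
```

```bash
python3 - <<'E'
from plan import *
g=np.load("g.npy");A=R.from_rotvec(g[3:])
delta(g[:3]+[0,0,.002],A,"down")
t=camera("top")["color"];s=camera("scene")["color"]
z=lambda a,w:cv2.resize(a,(w,500),interpolation=cv2.INTER_CUBIC)
cv2.imwrite("pics/c.png",np.hstack([z(t[200:300,235:335],400),z(s[200:290,362:434],400)])[:,:,::-1])
E
```

```text
down turn [0.1, -0.04, 0.46] shift [0.0822, 0.0032, 0.0504] deg 0.5
```

View pics/c.png

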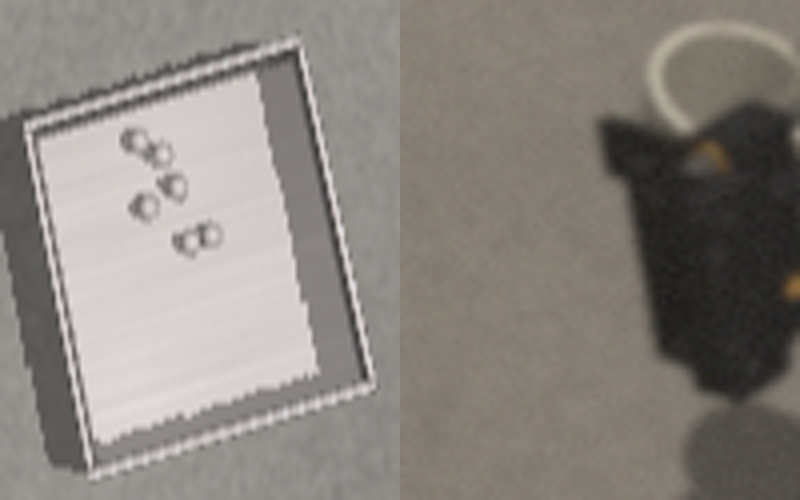

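All six balls lie in the tray, at (135,140), (157,152), (173,186), (144,206), (187,241) and (208,234) in the crop. Now I'll lower the cup.

Request:
carry_out:
  deltas:
    - [[0,0,0.4],[0.025,0.001,0.015],0.5]
    - [[0,0,0.4],[0.05,0.002,0.03],0.5]
    - [[0,0,0.4],[0.07,0.003,0.043],0.5]
    - [[0,0,0.4],[0.078,0.003,0.048],0.5]
    - [[0,0,0.4],[0.082,0.003,0.05],0.5]
    - [[0,0,0.4],[0.082,0.003,0.05],0.5]

```text
time_s: 11.2
tool_pos: [0.4802, 0.2447, 0.0253]
orientation: [1.747, 1.457, -1.013]
contact_force: [-0.5, 0.2, -1.8]
finger_gap: 0.0591
gripper_force: 29.5
```

Request:
carry_out:
  deltas:
    - [[0,0,0],[0.001,0,0.0006],0.5]
    - [[0,0,0],[0.0018,0,0.001],0.5]
    - [[0,0,0],[0.0018,0,0.001],0.5]

```text
time_s: 11.5
tool_pos: [0.4802, 0.2456, 0.0235]
orientation: [1.747, 1.459, -1.011]
contact_force: [0.7, 0.2, -0.4]
finger_gap: 0.0595
gripper_force: 29.5
```

Request:
carry_out:
  deltas:
    - [[0,0,0],[0.001,0,0.0006],0.5]
    - [[0,0,0],[0.0018,0,0.001],0.5]
    - [[0,0,0],[0.0025,0,0.0014],0.5]
    - [[0,0,0],[0.0025,0,0.0014],0.5]

```text
time_s: 11.9
tool_pos: [0.4799, 0.2454, 0.0207]
orientation: [1.745, 1.458, -1.013]
contact_force: [0.5, 1.6, 2.2]
finger_gap: 0.0591
gripper_force: 29.4
```

Request:
carry_out:
  deltas:
    - [[0,0,0],[0,0,0],0.75]
    - [[0,0,0],[0,0,0],0.85]
    - [[0,0,0],[0,0,0],1]
    - [[0,0,0],[0,0,0],1]
    - [[0,0,0],[0,0,0],1]
    - [[0,0,0],[0,0,0],1]
    - [[0,0,0],[0,0,0],1]

```text
time_s: 12.6
tool_pos: [0.4799, 0.2453, 0.0199]
orientation: [1.746, 1.459, -1.012]
contact_force: [-0.4, -0.2, 0.5]
finger_gap: 0.0864
gripper_force: 0.0
```

Request:
carry_out:
  deltas:
    - [[0,0,0],[0,0,-0.02],1]
    - [[0,0,0],[0,0,-0.05],1]
    - [[0,0,0],[0,0,-0.09],1]
    - [[0,0,0],[0,0,-0.13],1]
    - [[0,0,0],[-0.04,0,-0.17],1]
    - [[0,0,0],[-0.08,0,-0.2],1]
    - [[0,0,0],[-0.12,0,-0.22],1]
    - [[0,0,0],[-0.15,0,-0.23],1]

```text
time_s: 13.4
tool_pos: [0.5031, 0.3688, 0.2686]
orientation: [1.749, 1.458, -1.006]
contact_force: [-0.1, -0.2, 0.3]
finger_gap: 0.0869
gripper_force: 0.0
```

```bash
python3 - <<'E'
from plan import *
np.set_printoptions(precision=2,suppress=True)
q0=observe()["joint_pos"];print(q0)
L=np.array([.514,-.257]);out=[]
for th in range(-180,180,30):
  A,_=frame(th,90,1);x=np.r_[L,.129]
  for q in ik(x,A,P,sg,5,q0=q0):
    A2=A;lift=ik(x+[0,0,.1],A,P,sg,1,q0=q)
    if not lift:continue
    for psi in range(-180,180,30):
     for ys in(1,-1):
      B,_=frame(psi,45,ys);X=tray-.216*B.as_matrix()[:,2]
      for t in ik(X,B,P,sg,2,q0=lift[0]):
        out.append((abs(t-q).max()+.5*abs(q-q0).max(),th,psi,ys,q,t,fk(t,P,sg)[2]))
out.sort(key=lambda o:o[0])
for o in out[:10]:print(*o)
E
```

```text
[ 0.72  0.94  0.87 -0.7   2.14  0.77]
1.3217053784355182 120 90 1 [-0.66  0.58  1.65 -0.    0.91  1.96] [-0.76  0.77  1.44  0.54  1.54  2.19] [ 0.55 -0.37  0.37]
1.3451711871542187 -90 90 -1 [-0.66  0.58  1.65 -0.    0.91 -0.66] [-0.76  0.77  1.44  0.54  1.54 -0.95] [ 0.55 -0.37  0.37]
1.4424753804481107 150 90 1 [-0.66  0.58  1.65 -0.    0.91  1.44] [-0.76  0.77  1.44  0.54  1.54  2.19] [ 0.55 -0.37  0.37]
1.4634769420194875 150 60 1 [-0.66  0.58  1.65 -0.    0.91  1.44] [-0.95  0.61  1.9   0.78  1.16  2.19] [ 0.37 -0.32  0.37]
1.4634769423381417 120 60 1 [-0.66  0.58  1.65 -0.    0.91  1.96] [-0.95  0.61  1.9   0.78  1.16  2.19] [ 0.37 -0.32  0.37]
1.486942750139163 -90 60 -1 [-0.66  0.58  1.65 -0.    0.91 -0.66] [-0.95  0.61  1.9   0.78  1.16 -0.95] [ 0.37 -0.32  0.37]
1.492096310929751 90 90 1 [-0.66  0.58  1.65 -0.    0.91  2.48] [-0.76  0.77  1.44  0.54  1.54  2.19] [ 0.55 -0.37  0.37]
1.5008324018857409 -120 60 -1 [-0.66  0.58  1.65 -0.    0.91 -0.13] [-0.95  0.61  1.9   0.78  1.16 -0.95] [ 0.37 -0.32  0.37]
1.5052604805537393 -120 90 -1 [-0.66  0.58  1.65 -0.    0.91 -0.13] [-0.76  0.77  1.44  0.54  1.54 -0.95] [ 0.55 -0.37  0.37]
1.6069705754062518 -60 90 -1 [-0.66  0.58  1.65 -0.    0.91 -1.18] [-0.76  0.77  1.44  0.54  1.54 -0.95] [ 0.55 -0.37  0.37]
```

```bash
python3 - <<'E'
from plan import *
A,_=frame(90,90,-1)
delta(np.array([.52,.05,.30]),A,"mid");delta(np.array([.514,-.257,.26]),A,"above")
o=observe();C=R.from_rotvec(o["orientation"])
for k in np.linspace(0,1,8):
    B=C*R.from_rotvec(k*(C.inv()*A).as_rotvec());print(len(ik(o["tool_pos"]*(1-k)+k*np.array([.514,-.257,.28]),B,P,sg,1,q0=o["joint_pos"])),end=" ")
E
```

```text
mid turn [-5.29, 59.72, -9.39] shift [-0.183, 0.0736, 0.253] deg 60.7
above turn [-5.29, 59.72, -9.39] shift [-0.3004, 0.1225, 0.5354] deg 60.7
1 1 1 1 1 1 1 1
```

Request:
carry_out:
  deltas:
    - [[-0.66,7.46,-1.17],[-0.023,0.0092,0.0316],1]
    - [[-1.32,14.9,-2.35],[-0.046,0.0184,0.063],1]
    - [[-1.98,22.4,-3.5],[-0.069,0.0276,0.095],1]
    - [[-2.65,29.9,-4.7],[-0.0915,0.0368,0.1265],1]
    - [[-3.3,37.3,-5.9],[-0.114,0.046,0.158],1]
    - [[-3.97,44.8,-7],[-0.137,0.055,0.19],1]
    - [[-4.6,52.2,-8.2],[-0.16,0.064,0.222],1]
    - [[-5.29,59.7,-9.4],[-0.183,0.0736,0.253],1]

```text
time_s: 14.2
tool_pos: [0.5191, 0.0479, 0.2984]
orientation: [-2.219, -2.222, -0.0]
contact_force: [0.5, -1.1, -0.1]
finger_gap: 0.087
gripper_force: 0.0
```

```bash
python3 - <<'E'
from plan import *
A,_=frame(90,90,-1)
delta(np.array([.514,-.257,.26]),A,"above")
t=camera("top")["color"];s=camera("scene");print(proj(s,np.r_[cup[:2],.05]))
z=lambda a,w:cv2.resize(a,(w,400),interpolation=cv2.INTER_CUBIC)
cv2.imwrite("pics/d.png",np.hstack([z(t[250:330,120:200],400),z(s["color"][210:290,365:445],400)])[:,:,::-1])
E
```

```text
above turn [-0.04, -0.06, 0.08] shift [-0.3049, -0.0055, 0.0381] deg 0.1
(np.float64(409.508755163599), np.float64(246.07301946858672))
```

View pics/d.png

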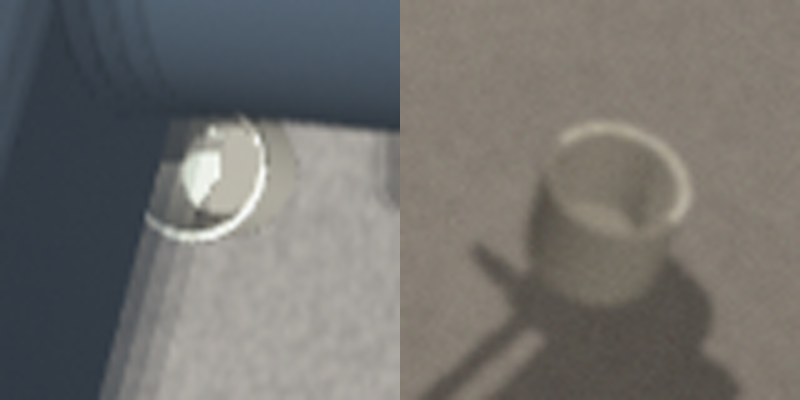

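The cup stands upright and empty, with its rim centred at about (620,175) in the scene crop. Next I'll go above the torch.

Request:
carry_out:
  deltas:
    - [[0,0,0],[-0.045,-0.001,0],1]
    - [[0,0,0],[-0.09,-0.002,0],1]
    - [[0,0,0],[-0.135,-0.003,0],1]
    - [[0,0,0],[-0.18,-0.004,0.01],1]
    - [[0,0,0],[-0.225,-0.005,0.02],1]
    - [[0,0,0],[-0.27,-0.0055,0.03],1]
    - [[0,0,0],[-0.305,-0.0055,0.038],1]
    - [[0,0,0],[-0.305,-0.0055,0.038],1]

```text
time_s: 15.1
tool_pos: [0.5133, -0.26, 0.2585]
orientation: [-2.226, -2.215, 0.012]
contact_force: [0.0, 0.1, -0.4]
finger_gap: 0.0868
gripper_force: 0.0
```

```bash
python3 - <<'E'
from plan import *
A,_=frame(90,90,-1)
delta(np.array([.514,-.257,.129]),A,"down")
w=camera("wrist");print("proj",proj(w,[.514,-.257,.178]))
cv2.imwrite("pics/e.png",cv2.convertScaleAbs(w["color"][:,:,::-1],alpha=1.5,beta=20))
E
```

```text
down turn [-0.38, 0.25, -0.29] shift [0.0036, 0.0016, 0.1295] deg 0.5
proj (np.float64(284.56523269370075), np.float64(209.7637000376759))
```

View pics/e.png

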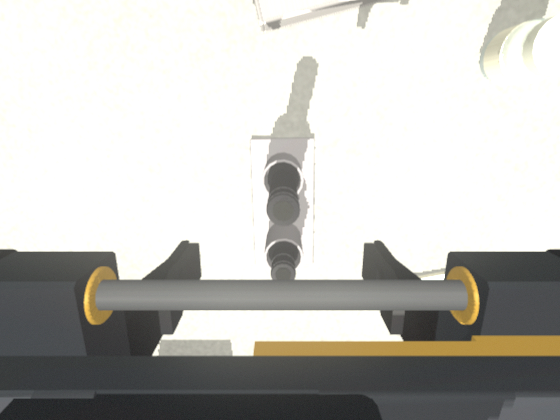

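The long torch's tail shows at (284,208), which matches the predicted (284.6,209.8). I'll descend and grip.

Request:
carry_out:
  deltas:
    - [[-0.4,0.2,-0.3],[0.003,0.0015,0.03],1]
    - [[-0.4,0.2,-0.3],[0.003,0.0015,0.065],1]
    - [[-0.4,0.2,-0.3],[0.0035,0.0015,0.1],1]
    - [[-0.4,0.2,-0.3],[0.0035,0.0015,0.12],1]
    - [[-0.4,0.2,-0.3],[0.0035,0.0015,0.129],1]
    - [[-0.4,0.2,-0.3],[0.0035,0.0015,0.129],0.4]
    - [[-0.4,0.2,-0.3],[0.0035,0.0015,0.129],0.2]
    - [[-0.4,0.2,-0.3],[0.0035,0.0015,0.129],0.2]
  squeeze: 40

```text
time_s: 15.95
tool_pos: [0.5157, -0.2533, 0.1325]
orientation: [2.212, 2.224, 0.003]
contact_force: [-0.1, -0.2, -0.1]
finger_gap: 0.0704
gripper_force: 0.0
```

Request:
carry_out:
  deltas:
    - [[0,0,0],[0,0,0],0.2]
    - [[0,0,0],[0,0,0],0.2]
    - [[0,0,0],[0,0,0],0.2]
    - [[0,0,0],[0,0,0],0.2]
    - [[0,0,0],[0,0,0],0.2]
    - [[0,0,0],[0,0,0],0.2]
    - [[0,0,0],[0,0,0],0.2]

```text
time_s: 16.65
tool_pos: [0.5145, -0.253, 0.1309]
orientation: [2.215, 2.226, 0.003]
contact_force: [-1.1, 0.1, 0.2]
finger_gap: 0.0244
gripper_force: 40.0
```

Request:
carry_out:
  deltas:
    - [[0,0,0],[0,0,0],0.1]
    - [[0,0,0],[0,0,-0.01],0.1]
    - [[0,0,0],[0,0,-0.03],0.1]
    - [[0,0,0],[0,0,-0.05],0.1]
    - [[0,0,0],[0,0,-0.075],0.1]
    - [[0,0,0],[0,0,-0.1],0.1]
    - [[0,0,0],[0,0,-0.12],0.1]
    - [[0,0,0],[0,0,-0.13],0.1]
  squeeze: 55

```text
time_s: 17.45
tool_pos: [0.5151, -0.2535, 0.2635]
orientation: [2.212, 2.223, 0.004]
contact_force: [-0.0, 0.1, -1.8]
finger_gap: 0.0245
gripper_force: 55.0
```

```bash
python3 - <<'E'
from plan import *
o=observe();print(o["contact_force"].round(1),o["gripper_force"],o["finger_gap"])
B,_=frame(90,45,-1);X=tray-.218*B.as_matrix()[:,2]
delta(X,B,"final");delta(np.array([.53,-.2,.27]),B,"via")
C=R.from_rotvec(o["orientation"]);ok=[]
for k in np.linspace(0,1,7):
    ok.append(len(ik(o["tool_pos"]*(1-k)+k*X,C*R.from_rotvec(k*(C.inv()*B).as_rotvec()),P,sg,1,q0=o["joint_pos"])))
print(ok)
E
```

```text
[-0.   0.1 -1.8] 54.98810417018831 0.024474726496513742
final turn [0.19, 45.12, 0.39] shift [0.0944, 0.0348, 0.1053] deg 45.1
via turn [0.19, 45.12, 0.39] shift [0.0534, 0.0152, -0.0065] deg 45.1
[1, 1, 1, 1, 1, 1, 1]
```

Request:
carry_out:
  deltas:
    - [[0,6.5,0],[0.008,0.002,-0.001],0.1]
    - [[0,13,0],[0.016,0.004,-0.002],0.1]
    - [[0,19.5,0],[0.024,0.006,-0.003],0.1]
    - [[0,26,0.2],[0.032,0.009,-0.004],0.1]
    - [[0,32.5,0.2],[0.04,0.012,-0.005],0.1]
    - [[0,39,0.3],[0.047,0.014,-0.006],0.1]
    - [[0.2,45,0.4],[0.053,0.015,-0.0065],0.1]
    - [[0.2,45,0.4],[0.053,0.015,-0.0065],0.1]

```text
time_s: 18.25
tool_pos: [0.5284, -0.2012, 0.2646]
orientation: [-1.761, -1.752, -0.724]
contact_force: [-0.1, 0.4, -2.0]
finger_gap: 0.0246
gripper_force: 55.0
```

```bash
python3 - <<'E'
from plan import *
o=observe();C=R.from_rotvec(o["orientation"])
B,_=frame(90,45,-1);X=tray-.218*B.as_matrix()[:,2];delta(X,B,"final")
t=camera("top");s=camera("scene");print(o["gripper_force"])
for c in(t,s):print([np.round(proj(c,o["tool_pos"]+k*C.as_matrix()[:,2]),1) for k in(.0,.06,.118)])
z=lambda a:cv2.resize(a,(400,400),interpolation=cv2.INTER_CUBIC)
cv2.imwrite("pics/f.png",cv2.convertScaleAbs(np.hstack([z(t["color"][170:310,250:390]),z(s["color"][50:210,200:360])])[:,:,::-1],alpha=1.5))
E
```

```text
final turn [-0.21, -0.14, -0.39] shift [-0.0457, 0.0223, 0.1048] deg 0.5
54.98799833469093
[array([407., 249.]), array([374.3, 251.9]), array([346.4, 254.3])]
[array([246.8,  73.4]), array([259.8,  98.1]), array([272. , 121.3])]
```

View pics/f.png

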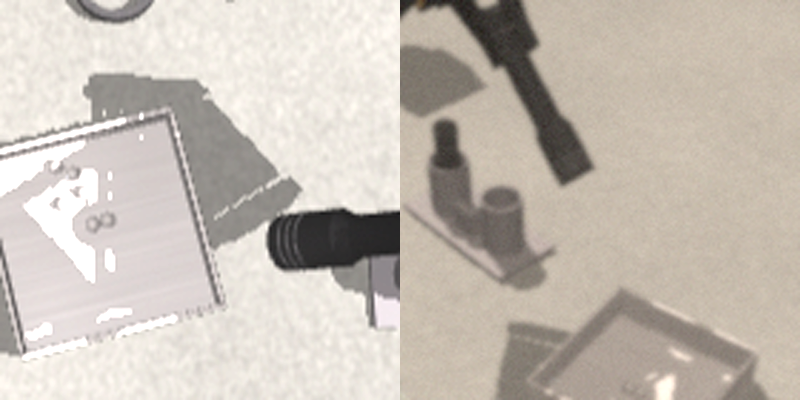

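The torch is held slanted, with its lens at about top (348,255) and scene (271,120.5). The predictions were (346.4,254.3) and (272,121.3), so it hasn't slipped. I'll move to the final pose.

Request:
carry_out:
  deltas:
    - [[0,0,0],[-0.009,0.0045,0.021],0.1]
    - [[0,0,0],[-0.018,0.009,0.042],0.1]
    - [[0,0,0],[-0.027,0.0135,0.063],0.1]
    - [[-0.1,0,-0.2],[-0.036,0.018,0.084],0.1]
    - [[-0.2,-0.1,-0.4],[-0.042,0.021,0.098],0.1]
    - [[-0.2,-0.1,-0.4],[-0.0457,0.0223,0.105],0.1]
    - [[-0.2,-0.1,-0.4],[-0.0457,0.0223,0.105],0.1]
    - [[-0.2,-0.1,-0.4],[-0.0457,0.0223,0.105],0.1]

```text
time_s: 19.15
tool_pos: [0.5514, -0.1583, 0.1618]
orientation: [-1.759, -1.768, -0.731]
contact_force: [-0.1, -0.1, -1.6]
finger_gap: 0.0245
gripper_force: 55.0
```

```bash
python3 - <<'E'
from plan import *
o=observe();C=R.from_rotvec(o["orientation"]);zt=C.as_matrix()[:,2];B,_=frame(90,45,-1)
delta(tray-.218*B.as_matrix()[:,2],B,"rest");l=o["tool_pos"]+.118*zt
print("lens",l,"dist",np.linalg.norm(l-tray),"off-axis",np.linalg.norm(np.cross(tray-l,zt)),o["contact_force"].round(1),o["gripper_force"],o["time_s"])
t=camera("top");s=camera("scene");print(proj(t,l),proj(s,l))
z=lambda a:cv2.resize(a,(400,400),interpolation=cv2.INTER_CUBIC)
cv2.imwrite("pics/g.png",cv2.convertScaleAbs(np.hstack([z(t["color"][190:310,240:360]),z(s["color"][80:240,210:370])])[:,:,::-1],alpha=1.4))
E
```

```text
rest turn [0.1, 0.19, 0.33] shift [-0.0032, -0.0015, 0.002] deg 0.4
lens [ 0.551665   -0.07514012  0.07808006] dist 0.10203070076613797 off-axis 0.003073166206983176 [-0.1 -0.1 -1.6] 54.98822710476816 19.15
(np.float64(317.6825103307578), np.float64(247.09341122349696)) (np.float64(276.3951766517957), np.float64(169.2208440708961))
```

View pics/g.png

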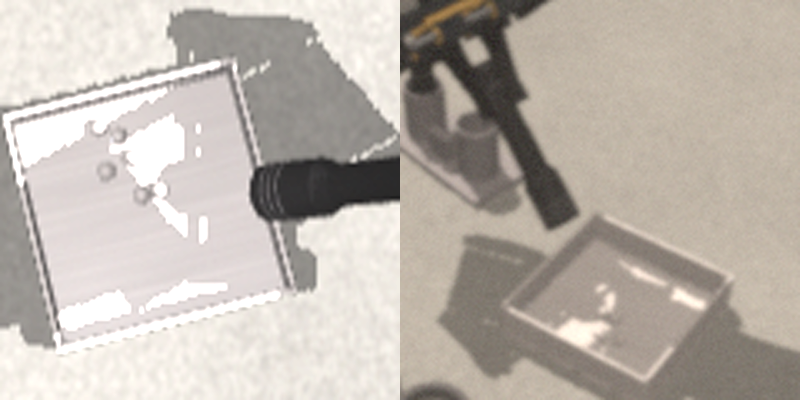

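The lens points at the tray's middle from about 10 cm, clear of the walls, with all the balls still in the tray. I'll make a small trim, let it settle and hand in.

Request:
carry_out:
  deltas:
    - [[0.1,0.2,0.3],[-0.003,-0.0015,0.002],0.1]
    - [[0.1,0.2,0.3],[-0.003,-0.0015,0.002],0.1]
    - [[0.1,0.2,0.3],[-0.003,-0.0015,0.002],0.1]
    - [[0.1,0.2,0.3],[-0.003,-0.0015,0.002],0.1]
    - [[0.1,0.2,0.3],[-0.003,-0.0015,0.002],0.1]
    - [[0.1,0.2,0.3],[-0.003,-0.0015,0.002],0.1]

```text
time_s: 19.85
tool_pos: [0.5496, -0.1587, 0.1574]
orientation: [-1.759, -1.758, -0.73]
contact_force: [0.3, 0.2, -2.2]
finger_gap: 0.0244
gripper_force: 55.0
```

```bash
python3 - <<'E'
from plan import *
from plant import job_done
o=observe();zt=R.from_rotvec(o["orientation"]).as_matrix()[:,2];l=o["tool_pos"]+.118*zt
print("dist",np.linalg.norm(l-tray),"off",np.linalg.norm(np.cross(tray-l,zt)),o["contact_force"].round(1),o["gripper_force"])
print(job_done())
E
```

```text
dist 0.09914485590744729 off 0.0005838360464334086 [ 0.3  0.2 -2.2] 54.988073436543345
the job is handed in; nothing more can be done
None
```

The job is handed in (no verdict was returned): all six balls are in the tray, the empty cup stands upright on the bench, and the arm holds the long torch at 45° with its lens about 10 cm from the middle of the tray floor and pointing at it.

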